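# Stow the medicine containers for the drive

## Task

The veterinary van is about to drive off: stow the four loose containers (small vial, wide jar, square bottle, oblong case) upright in the black travel holders on the table, each in the one whose recess matches its shape and size, sitting fully down on the holder's floor. Set them down rather than dropping them, never tip one over, and leave the steel bowl and the tape roll where they are.

Things in the scene. Friction and masses are not known exactly. Their poses are not given: they have to be found in the camera images.
- vial_center (a point): Small round amber glass vial with a paper label and an aluminium crimp cap, standing, loose, about 90 g: 34 mm diameter up to 46 mm, narrowing to the cap (24 mm diameter) above, 62 mm tall in all. The point lies on its upright axis, half-way up (31 mm above its underside). 
- jar_center (a point): Wide round white ointment jar with a flat aluminium lid, standing, loose, about 160 g: 60 mm diameter at the lid (its top 18 mm), 59 mm below it, 62 mm tall. The point lies on its upright axis, half-way up (31 mm above its underside). 
- bottle_center (a point): Square white plastic bottle with a round grey cap, standing, loose, about 100 g: body 42 x 42 mm and 47 mm tall, cap 28 mm diameter above it, 62 mm tall in all. The point lies on its upright axis, half-way up (31 mm above its underside). Its x and y axes are square to the body's flat sides.
- case_center (a point): Oblong grey plastic clipper-blade case with a steel latch, standing, loose, about 100 g: 66 mm long (its x axis), 32 mm wide (its y axis), 62 mm tall. The point lies on its upright axis, half-way up (31 mm above its underside). 
- small_round_holder: Travel holder with a small round recess, 50 mm in diameter, 62 mm over the rim: for the vial. Fixed to the table top, black rubber rim with a grey floor 3 mm above the table, the rim 11 mm high above the table and 6 mm thick. Origin at the centre of its underside, on the table; z up. 
- large_round_holder: Travel holder with a large round recess, 76 mm in diameter, 88 mm over the rim: for the jar. Fixed to the table top, black rubber rim with a grey floor 3 mm above the table, the rim 11 mm high above the table and 6 mm thick. Origin at the centre of its underside, on the table; z up. 
- square_holder: Travel holder with a square recess, 58 x 58 mm, 70 x 70 mm over the rim: for the square bottle. Its x and y axes are square to the rim's sides. Fixed to the table top, black rubber rim with a grey floor 3 mm above the table, the rim 11 mm high above the table and 6 mm thick. Origin at the centre of its underside, on the table; z up. 
- oblong_holder: Travel holder with an oblong recess, 82 mm (its x axis) x 48 mm (its y axis), 94 x 60 mm over the rim: for the case. Fixed to the table top, black rubber rim with a grey floor 3 mm above the table, the rim 11 mm high above the table and 6 mm thick. Origin at the centre of its underside, on the table; z up. 
- bowl: Steel bowl, 84 mm in diameter, 36 mm tall, loose; a bystander to be left where it is. Origin at the centre of its underside.
- tape: Blue bandage-tape roll lying flat, 72 mm in diameter with a 38 mm hole, 25 mm tall, loose; a bystander to be left where it is. Origin at the centre of its underside.
Things that resemble listed ones, but are neither listed nor needed, are in the scene too. What is shaped like the part that bears case_center but red is not meant. What is shaped like the small_round_holder but purple is not meant.

How it is judged:
By the outcome, as a careful person would: the job done as asked, in the order asked, and still so for the second after the job is handed in, with the robot touching nothing.
It also fails if it takes over 112 s, if anything falls off the work surface, if the arm or the gripper's body presses on something with over 40 N, if the wrist force passes 120 N, or if a joint passes its speed limit or range.

## Robot

A 7-joint arm with a two-finger parallel gripper is mounted at the origin on the work surface. World frame = base frame: x ahead of the robot, y to its left, z up, the work surface at z = 0. Lengths are in m, angles in rad, forces in N, time in s.
With the tool pointing down it reaches from about 0.4 to 0.85 m from the base axis. Payload 10.4 kg.
Tool frame: the origin (TCP) lies on the centre line of the jaws, within the pads' length; the fingertips stand r.tip_extent ahead of it and the grasp point (between the pads) lies 3 mm ahead of it (r.tip_extent is the distance from the TCP to the fingertips, in m); z points along the fingers, y is the direction in which the jaws open and shut (so a half turn about z gives the same grasp; the last joint's range is limited). The gripper opens to 87 mm and grips with 3 to 60 N. Pads are 19 mm wide; open, the fingers measure 117 mm over their backs; the gripper's body (75 mm by 190 mm) begins 51 mm behind the grasp point.
Start: joints at [1.3, 0.332, -0.065, 1.46, 0.022, 1.35, -0.088], TCP at [0.153, -0.606, 0.245] pointing down, gripper open.
Joint ranges: [-2.6, 2.6], [-0.5, 2.12], [-1.47, 1.34], [0.16, 2.42], [-1.27, 4.41], [0.06, 2.06], [-2.6, 2.6]. Speed limits (rad/s): [2.22, 2.22, 2.79, 2.79, 3.14, 3.14, 3.14].

## Interface

Orientations are given as a unit quaternion [x, y, z, w].
In Python, from bench import r gives the robot as it stands. The module is installed in compiled form; this text tells all that it offers.
- The arm moves only by the shell command python3 -m jog 'ROWS' [FORCE]. ROWS is JSON, a list of rows, each a list of 5 numbers: the shift along the tool's x, y, z in cm, then the turn about the tool's z in rad, then the closure, from 0 (fully open) to 1 (shut). A call has exactly 10 rows; each row shifts and turns the pose as measured when the row begins, along the tool's axes as they then stand; what a row does not reach is not made up. A row lasts 1/10 s, in which the tool goes at most 50 mm and 8.59 degrees, less where a joint would pass 70% of its speed; a pose out of reach is approached as far as the arm can. A call with a gripper value outside its range is refused whole. The fingers move at their own pace and stop on an object; FORCE is the grip in N (left out, the last holds). Time passes only in rows, so rows that do not move let the fingers close, or fill a call up. It gives the time, the measured TCP pose, the force and the opening at its end, in the units of the state.
- r.read_state(): the state, without advancing time (a new reading comes with each control period).
- r.camera(name): name is "side" or "top"; returns a dict with "pixels" (384x512x3 uint8, red, green, blue), "fx", "fy", "cx", "cy" (pixels), "camera_from_world" (4x4, takes a point from world to camera coordinates). Camera axes: x right, y up, looking along -z (the intrinsics and any distortion apply to the point x, -y, -z); pixel columns grow to the right and rows downward; lengths in m; the calibration is good to about 2 mm. A picture is of the moment at which its call begins. There is no depth.
- r.close_job(): hands the job in, once; it reports no verdict.
The state is a dict: "time": time; "joint_positions": joint angles; "joint_vel": joint speeds; "joint_torque": joint torques, N m; "ee_pos": TCP position; "eef_rot": TCP orientation; "ft_force": force on the tool from outside, world axes, zero at the start; "torque": the same for the moment, N m; "width": finger opening in m.
Only numpy, scipy, OpenCV 4.12 (cv2) and the standard library are available. Lean on these libraries where they do the work, as an engineer would, in place of code of your own. Each camera call takes 0.05 s, during which the arm holds its last target. There are 200 camera calls.

## Working session

There is one attempt and no reset: what is moved stays moved. The work goes in short steps, Python scripts to look and compute and a shell command to move; the robot and the scene stay as the last step left them, time stands still between calls to the robot, and variables do not carry over. Pictures are saved under pics/ and viewed, about 12 in all and at most 16, crops included, and the job is handed in when it is done.

```bash
mkdir -p pics
cat > h.py <<'E'
from bench import r
import numpy as np, cv2
def snap(n):
    c=r.camera(n); return c
def save(c,f,s=1.5): cv2.imwrite('pics/'+f,cv2.resize(c['pixels'][:,:,::-1],None,fx=s,fy=s,interpolation=cv2.INTER_CUBIC))
def ray(c,u,v,z):
    T=np.array(c['camera_from_world']);R=T[:3,:3];o=-R.T@T[:3,3]
    d=R.T@np.array([(u-c['cx'])/c['fx'],-(v-c['cy'])/c['fy'],-1.])
    return o+d*(z-o[2])/d[2]
def proj(c,p):
    q=np.array(c['camera_from_world'])@np.r_[p,1]; return c['cx']+c['fx']*q[0]/-q[2], c['cy']-c['fy']*q[1]/-q[2]
E
python3 - <<'E'
from h import *
for n in('top','side'):
    c=snap(n);save(c,n+'0.png');T=np.array(c['camera_from_world']);print(n,c['fx'],c['fy'],c['cx'],c['cy'],[k for k in c],-T[:3,:3].T@T[:3,3],T[2,:3])
    np.save(n+'.npy',c,allow_pickle=True)
s=r.read_state();print(s,r.tip_extent)
E
```

```text
top 363.7446279801231 363.7446279801231 252.2498550008333 188.1229678947187 ['pixels', 'fx', 'fy', 'cx', 'cy', 'camera_from_world'] [0.39603305 0.02322676 1.12833841] [-9.30919405e-02  8.72881922e-04  9.95657134e-01]
side 410.5522453126114 410.5522453126114 258.1229113514796 185.81278700191515 ['pixels', 'fx', 'fy', 'cx', 'cy', 'camera_from_world'] [0.42852694 1.06923545 0.81754045] [-0.05258064  0.80925657  0.5850975 ]
{'time': 0.1, 'joint_positions': array([ 1.30042326,  0.33283558, -0.06474583,  1.46087032,  0.02160922,
        1.34989119, -0.0884577 ]), 'joint_vel': array([ 0.00046532, -0.00055111,  0.00024673, -0.00098974, -0.0007103 ,
       -0.00012069,  0.00157702]), 'joint_torque': array([ 1.45974063e-03, -6.24552655e+01,  2.46927794e-02, -3.90723753e+01,
       -6.14782283e-02,  3.65536648e-02,  3.85859289e-05]), 'ee_pos': array([ 0.15322039, -0.60559425,  0.24381059]), 'eef_rot': array([ 9.92329039e-01,  1.23623014e-01, -1.06936928e-04, -6.45352449e-04]), 'ft_force': array([-0.12097628,  0.46102607,  0.00635169]), 'torque': array([ 0.0269266 , -0.02498678, -0.06369812]), 'width': 0.0870897234751307} 0.022
```

View pics/top0.png

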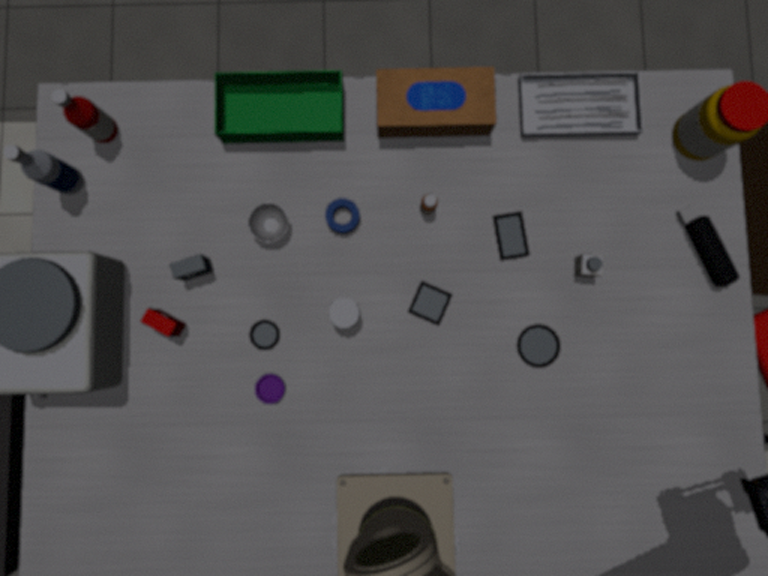

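View pics/side0.png

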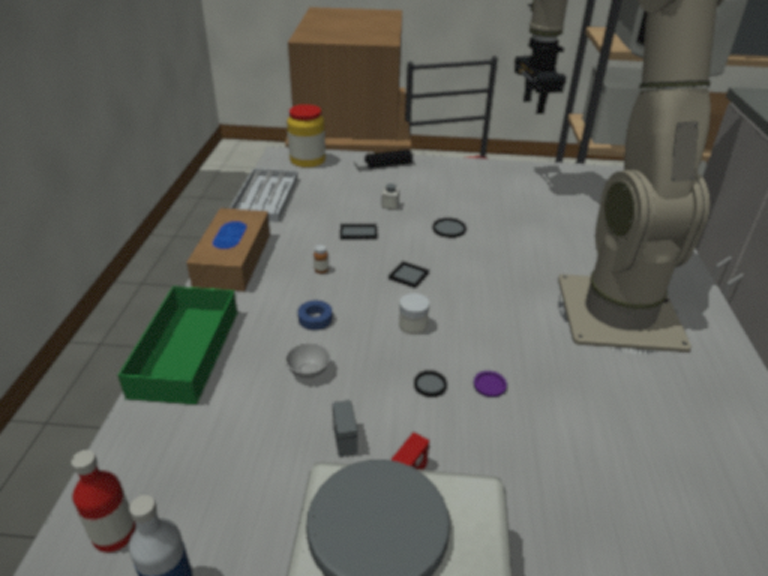

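The top view (1.5x) shows the vial at (429,204), jar (344,313), bottle (590,265) and case (190,266). The holders are small round (264,334), large round (538,345), square (430,303) and oblong (511,235). The decoys are the red case and the purple holder. The bowl is at (269,225) and the tape at (342,216).

Run:
```python
from h import *
c=np.load('top.npy',allow_pickle=True).item()
im=c['pixels'][:,:,::-1]
cr=[im[v-20:v+20,u-20:u+20] for u,v in((286,136),(229,209),(393,177),(127,178),(176,223),(359,230),(287,202),(341,157))]
cr=[cv2.convertScaleAbs(cv2.resize(k,(196,196),interpolation=cv2.INTER_NEAREST),alpha=1.6) for k in cr]
cv2.imwrite('pics/crops.png',np.vstack([np.hstack(cr[:4]),np.hstack(cr[4:])]))
g=cv2.cvtColor(im,cv2.COLOR_BGR2GRAY)
for n,(u,v) in dict(small=(176,223),large=(359,230),sq=(287,202),ob=(341,157)).items():
    m=np.zeros_like(g);R=20;m[v-R:v+R,u-R:u+R]=(g[v-R:v+R,u-R:u+R]<62)*255
    # robust: outer contour -> world at rim top
    cs,_=cv2.findContours(m,cv2.RETR_EXTERNAL,cv2.CHAIN_APPROX_NONE);k=max(cs,key=cv2.contourArea)
    P=np.array([ray(c,a,b,.011)[:2] for a,b in k[:,0]]).astype(np.float32)
    q=cv2.minAreaRect(P*1000);M=cv2.moments(cv2.convexHull(k));cen=ray(c,M['m10']/M['m00'],M['m01']/M['m00'],.011)
    print(n,np.round(cen*1000),q,len(k))
```

```text
small [399. 258.  11.] ((399.8780517578125, 259.0518798828125), (58.399513244628906, 57.860565185546875), 88.81214904785156) 55
large [ 365. -300.   11.] ((364.7806396484375, -299.94647216796875), (84.88243865966797, 85.0556640625), 43.051490783691406) 79
sq [456. -82.  11.] ((456.4919738769531, -81.25735473632812), (70.10509490966797, 70.52690124511719), 64.67147827148438) 78
ob [ 592. -253.   11.] ((592.2378540039062, -253.06736755371094), (95.8604965209961, 61.4539794921875), 7.591400146484375) 92
```

View pics/crops.png

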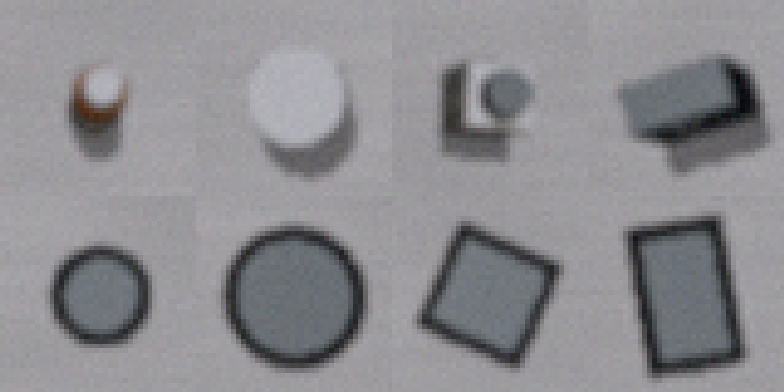

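Holder sizes match the spec: 58, 85, 70 and 96x61 mm. The container tops are visible, so I'll locate those next and cross-check them in the side view.

```bash
cat > obj.py <<'E'
from h import *
def face(c,name,uv,z,f,R=14):
    im=c['pixels'].astype(int);u,v=uv;s=im[v-R:v+R,u-R:u+R];m=np.zeros(im.shape[:2],np.uint8);m[v-R:v+R,u-R:u+R]=f(s)*255
    cs,_=cv2.findContours(m,cv2.RETR_EXTERNAL,cv2.CHAIN_APPROX_NONE);k=max(cs,key=cv2.contourArea)
    P=np.array([ray(c,a,b,z)[:2] for a,b in k[:,0]],np.float32)*1000
    return ray(c,*k[:,0].mean(0),z)[:2]*1000,cv2.minAreaRect(P),len(k)
E
python3 - <<'E'
from obj import *
c=np.load('top.npy',allow_pickle=True).item();s=np.load('side.npy',allow_pickle=True).item()
im=c['pixels']
for n,(u,v) in dict(tablenear=(240,180),vialcap=(287,133),jarlid=(229,209),cap=(396,176),bott=(389,172),case=(127,177),caseside=(138,180)).items(): print(n,im[v,u])
blue=lambda a:(a[...,2]-a[...,0]>6)&(a.sum(2)>200)
for n,uv,z,f in(('case',(127,177),.062,blue),('bcap',(396,176),.062,blue),('bwhite',(391,176),.047,lambda a:a.sum(2)>510),('jar',(229,209),.062,lambda a:(a.sum(2)>500)),('vial',(287,133),.062,lambda a:a.sum(2)>500)):
    try: print(n,face(c,n,uv,z,f))
    except Exception as e: print(n,e)
vis=cv2.convertScaleAbs(s['pixels'][:,:,::-1],alpha=1.5)
# top pixel guesses
for n,(u,v) in dict(vial=(286.7,133.3),jar=(229.1,208.3),bottle=(395.6,176.3),case=(126.3,176.9)).items():
    p=ray(c,u,v,.062);a=proj(s,p);print(n,np.round(p*1000),np.round(a,1))
    cv2.circle(vis,tuple(np.int32(a)),1,(0,0,255),-1)
cv2.imwrite('pics/side1.png',cv2.resize(vis[110:320,170:350],None,fx=2.85*1,fy=2.85,interpolation=cv2.INTER_NEAREST))
E
```

```text
tablenear [ 99  97 100]
vialcap [111 111 117]
jarlid [110 108 114]
cap [64 68 72]
bott [100  99 104]
case [67 70 74]
caseside [1 7 8]
case (array([536.65508076, 403.75709945]), ((537.5017700195312, 399.5352478027344), (23.49124526977539, 56.19314193725586), 14.982830047607422), 67)
bcap (array([ 527.91919209, -407.97445273]), ((527.1737670898438, -409.6627502441406), (10.646195411682129, 12.383237838745117), 72.91254425048828), 12)
bwhite max() iterable argument is empty
jar max() iterable argument is empty
vial max() iterable argument is empty
vial [658. -84.  62.] [213.1 164. ]
jar [438.  91.  62.] [275.8 200.1]
bottle [ 522. -402.   62.] [260.4 123.3]
case [537. 394.  62.] [229.2 273.4]
```

View pics/side1.png

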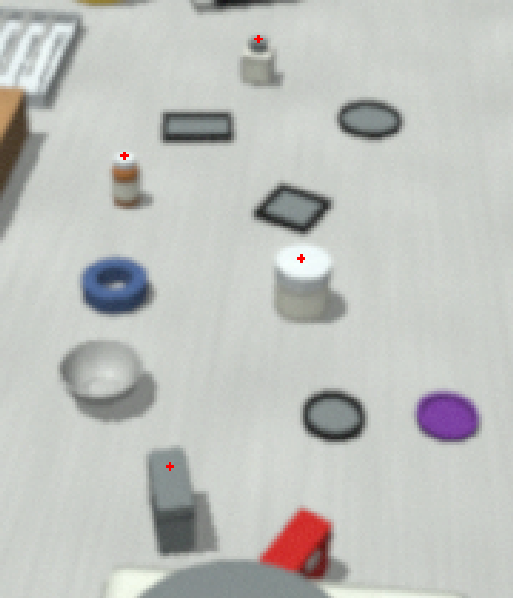

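The top-view points land on the container tops in the side view to within about a pixel: vial (124,155), jar (300,258), bottle (258,39), case (170,466) in the crop. I'll start with the vial and turn the tool to yaw 90°, so that tool x = +y, tool y = +x and tool z = down.

```bash
cat > go.py <<'E'
from h import *
import sys
from scipy.spatial.transform import Rotation as Ro
# usage: go.py x y z(mm) yawdeg -> remaining tool shift (cm) and turn (rad)
x,y,z,psi=map(float,sys.argv[1:5]);s=r.read_state();R=Ro.from_quat(s['eef_rot']).as_matrix()
p=np.degrees(np.arctan2(R[1,0],R[0,0]));d=R.T@(np.array([x,y,z])/1e3-s['ee_pos'])*100
print('t',s['time'],'pos',np.round(s['ee_pos']*1e3,1),'yaw',round(p,1),'tilt',np.round(R[2],3),'j7',s['joint_positions'][6].round(2),'w',round(s['width']*1e3,1),'F',np.round(s['ft_force'],1))
print('shift now cm',np.round(d,2),'turn',round(np.radians((p-psi+180)%360-180),3))
E
python3 -m jog '[[0,0,0,-0.133,0],[0,0,0,-0.133,0],[0,0,0,-0.133,0],[0,0,0,-0.133,0],[0,0,0,-0.133,0],[0,0,0,-0.133,0],[0,0,0,-0.133,0],[0,0,0,-0.133,0],[0,0,0,-0.133,0],[0,0,0,-0.133,0]]' 15; python3 go.py 658 -84 120 90
```

```text
time: 1.1
ee_pos: [0.1526, -0.6033, 0.2387]
eef_rot: [0.686, 0.728, 0.003, -0.005]
ft_force: [0.1, -0.5, -0.4]
width: 0.0871
t 1.1 pos [ 152.6 -603.3  238.7] yaw 93.4 tilt [ 0.01  -0.003 -1.   ] j7 1.25 w 87.1 F [ 0.1 -0.5 -0.4]
shift now cm [48.75 53.53 12.24] turn 0.059
```

```bash
python3 -m jog '[[2.7,3,0.3,0.06,0],[2.7,3,0.3,0,0],[2.7,3,0.3,0,0],[2.7,3,0.3,0,0],[2.7,3,0.3,0,0],[2.7,3,0.3,0,0],[2.7,3,0.3,0,0],[2.7,3,0.3,0,0],[2.7,3,0.3,0,0],[2.7,3,0.3,0,0]]' ; python3 go.py 658 -84 120 90
```

```text
time: 2.1
ee_pos: [0.4528, -0.3239, 0.2051]
eef_rot: [0.709, 0.705, 0.001, -0.008]
ft_force: [0.4, -0.3, -0.0]
width: 0.0872
t 2.1 pos [ 452.8 -323.9  205.1] yaw 89.6 tilt [ 0.013 -0.009 -1.   ] j7 0.44 w 87.2 F [ 0.4 -0.3 -0. ]
shift now cm [24.01 20.44  8.64] turn -0.007
```

```bash
python3 -m jog '[[3,2.5,1,0,0],[3,2.5,1,0,0],[3,2.5,1,0,0],[3,2.5,1,0,0],[3,2.5,1,0,0],[3,2.5,1,0,0],[3,2.5,1,0,0],[3,2.5,1,0,0],[0,0.4,0.6,0,0],[0,0,0,0,0]]' ; python3 go.py 658 -84 38 90
python3 - <<'E'
from h import *
c=snap('side');vis=cv2.convertScaleAbs(c['pixels'][:,:,::-1],alpha=1.6);cv2.imwrite('pics/s2.png',cv2.resize(vis[80:220,140:300],None,fx=4,fy=4))
E
```

```text
time: 3.1
ee_pos: [0.6651, -0.067, 0.1124]
eef_rot: [0.707, 0.707, 0.001, -0.011]
ft_force: [-0.4, -1.6, 0.3]
width: 0.0868
t 3.1 pos [665.1 -67.  112.4] yaw 89.9 tilt [ 0.017 -0.014 -1.   ] j7 -0.16 w 86.8 F [-0.4 -1.6  0.3]
shift now cm [-1.82 -0.61  7.42] turn -0.001
```

View pics/s2.png

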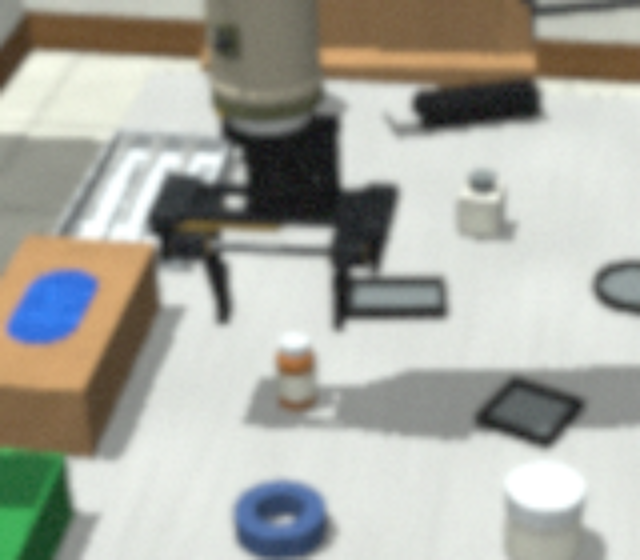

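The gripper stands above the vial at (295,372) and needs about 18 mm of shift. I'll centre it, then go down.

```bash
python3 -m jog '[[-1,-0.4,0,0,0],[-0.8,-0.2,0,0,0],[0,0,0,0,0],[0,0,1,0,0],[0,0,1,0,0],[0,0,1,0,0],[0,0,1,0,0],[0,0,1,0,0],[0,0,0.5,0,0],[0,0,0,0,0]]' ; python3 go.py 658 -84 38 90
```

```text
time: 4.15
ee_pos: [0.6554, -0.0909, 0.0533]
eef_rot: [0.71, 0.705, 0.0, -0.01]
ft_force: [0.7, -0.1, 0.1]
width: 0.0866
t 4.15 pos [655.4 -90.9  53.3] yaw 89.6 tilt [ 0.014 -0.014 -1.   ] j7 -0.15 w 86.6 F [ 0.7 -0.1  0.1]
shift now cm [0.67 0.28 1.54] turn -0.007
```

```bash
python3 -m jog '[[0.6,0.3,0.6,0,0],[0,0,0.7,0,0],[0,0,0,0,0],[0,0,0,0,0.4],[0,0,0,0,0.6],[0,0,0,0,0.8],[0,0,0,0,0.8],[0,0,0,0,0.8],[0,0,0,0,0.8],[0,0,0,0,0.8]]' 15; python3 go.py 658 -84 38 90;python3 - <<'E'
from h import *
a=[]
for n,b in(('side',(80,220,140,300)),('top',(90,180,230,340))):
  c=snap(n);vis=cv2.convertScaleAbs(c['pixels'][:,:,::-1],alpha=1.6);v=vis[b[0]:b[1],b[2]:b[3]];a.append(cv2.resize(v,(int(v.shape[1]*400/v.shape[0]),400)))
a=np.hstack(a)[:,:800] if False else np.hstack(a);cv2.imwrite('pics/s3.png',cv2.resize(a,None,fx=.8,fy=.8))
E
```

```text
time: 5.15
ee_pos: [0.6597, -0.0839, 0.0409]
eef_rot: [0.709, 0.705, 0.001, -0.009]
ft_force: [0.3, 0.0, 0.4]
width: 0.039
t 5.15 pos [659.7 -83.9  40.9] yaw 89.6 tilt [ 0.014 -0.012 -1.   ] j7 -0.17 w 39.0 F [0.3 0.  0.4]
shift now cm [-0.02 -0.16  0.29] turn -0.007
```

View pics/s3.png

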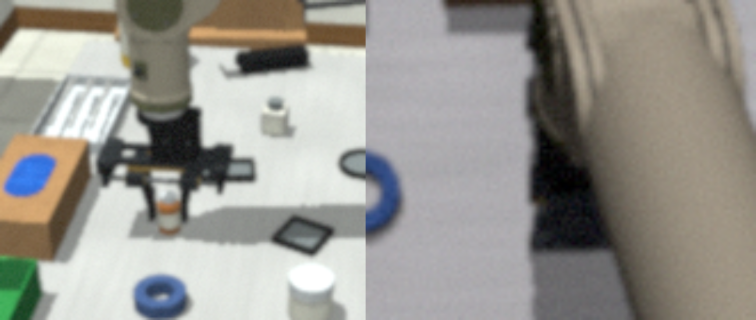

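The vial at (168,208) sits between the pads and the fingers are still closing, so I'll finish the close.

```bash
python3 -m jog '[[0,0,0.2,0,0.8],[0,0,0,0,0.8],[0,0,0,0,0.8],[0,0,0,0,0.8],[0,0,0,0,0.8],[0,0,-0.3,0,0.8],[0,0,-1,0,0.8],[0,0,-2,0,0.8],[0,0,-3,0,0.8],[0,0,-3,0,0.8]]' ; python3 go.py 399 258 130 90
```

```text
time: 6.25
ee_pos: [0.6581, -0.085, 0.1332]
eef_rot: [0.709, 0.705, -0.002, -0.012]
ft_force: [1.3, -0.1, -0.0]
width: 0.0335
t 6.25 pos [658.1 -85.  133.2] yaw 89.6 tilt [ 0.015 -0.02  -1.   ] j7 -0.14 w 33.5 F [ 1.3 -0.1 -0. ]
shift now cm [ 34.12 -26.11   1.36] turn -0.006
```

```bash
python3 -m jog '[[2,-1.5,0,0,0.8],[3.5,-2.7,0,0,0.8],[3.5,-2.7,0,0,0.8],[3.5,-2.7,0,0,0.8],[3.5,-2.7,0,0,0.8],[3.5,-2.7,0,0,0.8],[3.5,-2.7,0,0,0.8],[3.5,-2.7,0,0,0.8],[3,-2.2,0,0,0.8],[1.5,-1.1,0,0,0.8]]' ; python3 go.py 399 258 70 90
```

```text
time: 7.25
ee_pos: [0.4204, 0.2356, 0.1529]
eef_rot: [0.711, 0.703, 0.004, -0.004]
ft_force: [0.7, 0.3, -0.5]
width: 0.0334
t 7.25 pos [420.4 235.6 152.9] yaw 89.3 tilt [ 0.011  0.    -1.   ] j7 -0.71 w 33.4 F [ 0.7  0.3 -0.5]
shift now cm [ 2.13 -2.17  8.31] turn -0.012
```

```bash
python3 -m jog '[[1,-1,0,0,0.8],[0.7,-0.7,1,0,0.8],[0,0,1.5,0,0.8],[0,0,1.5,0,0.8],[0,0,1.5,0,0.8],[0,0,1.5,0,0.8],[0,0,1,0,0.8],[0,0,0.3,0,0.8],[0,0,0,0,0.8],[0,0,0,0,0.8]]' ; python3 go.py 399 258 41 90
python3 - <<'E'
from h import *
c=snap('side');vis=cv2.convertScaleAbs(c['pixels'][:,:,::-1],alpha=1.6);cv2.imwrite('pics/s4.png',cv2.resize(vis[190:290,230:350],None,fx=4,fy=4))
E
```

```text
time: 8.25
ee_pos: [0.4049, 0.2528, 0.0673]
eef_rot: [0.712, 0.703, 0.005, -0.002]
ft_force: [0.1, 0.9, -0.9]
width: 0.0338
t 8.25 pos [404.9 252.8  67.3] yaw 89.3 tilt [ 0.009  0.004 -1.   ] j7 -0.87 w 33.8 F [ 0.1  0.9 -0.9]
shift now cm [ 0.49 -0.61  2.63] turn -0.013
```

View pics/s4.png

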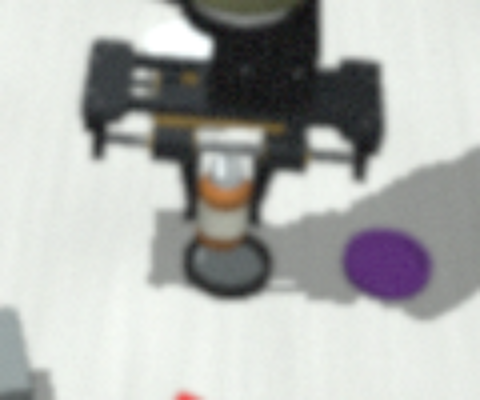

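The vial hangs just over the small holder at (228,265). I'll correct laterally and lower it.

```bash
python3 -m jog '[[0.3,-0.4,0,0,0.8],[0.2,-0.3,0,0,0.8],[0,0,0,0,0.8],[0,0,0.6,0,0.8],[0,0,0.6,0,0.8],[0,0,0.5,0,0.8],[0,0,0.3,0,0.8],[0,0,0.2,0,0.8],[0,0,0.1,0,0.8],[0,0,0,0,0.8]]' ; python3 go.py 399 258 42 90
```

```text
time: 9.3
ee_pos: [0.3983, 0.2591, 0.0436]
eef_rot: [0.712, 0.703, 0.006, -0.001]
ft_force: [-1.4, -2.0, 3.6]
width: 0.0334
t 9.3 pos [398.3 259.1  43.6] yaw 89.3 tilt [ 0.01   0.006 -1.   ] j7 -0.92 w 33.4 F [-1.4 -2.   3.6]
shift now cm [-0.11  0.07  0.16] turn -0.013
```

```bash
python3 -m jog '[[0,0,0.1,0,0.8],[0,0,0,0,0.5],[0,0,0,0,0.3],[0,0,0,0,0],[0,0,0,0,0],[0,0,0,0,0],[0,0,-1,0,0],[0,0,-2.5,0,0],[0,0,-3,0,0],[0,0,-2,0,0]]' ; python3 go.py 438 91 110 90
```

```text
time: 10.3
ee_pos: [0.3964, 0.2581, 0.1306]
eef_rot: [0.711, 0.703, 0.004, -0.002]
ft_force: [0.9, 0.3, 0.2]
width: 0.0858
t 10.3 pos [396.4 258.1 130.6] yaw 89.4 tilt [ 0.009  0.002 -1.   ] j7 -0.8 w 85.8 F [0.9 0.3 0.2]
shift now cm [-16.68   4.35   1.92] turn -0.011
```

```bash
python3 -m jog '[[-1.5,0.4,0,0,0],[-2.5,0.6,0,0,0],[-3,0.8,0,0,0],[-3,0.8,0,0,0],[-2.5,0.8,0,0,0],[-2,0.4,0,0,0],[-1,0.3,0,0,0],[0,0,0,0,0],[0,0,0,0,0],[0,0,0,0,0]]' ; python3 go.py 438 91 38 90
python3 - <<'E'
from h import *
c=snap('side');vis=cv2.convertScaleAbs(c['pixels'][:,:,::-1],alpha=1.6);cv2.imwrite('pics/s5.png',cv2.resize(vis[130:290,220:350],None,fx=3.5,fy=3.5))
E
```

```text
time: 11.3
ee_pos: [0.4387, 0.1026, 0.139]
eef_rot: [0.709, 0.705, 0.01, 0.0]
ft_force: [-0.3, 0.4, 0.1]
width: 0.0868
t 11.3 pos [438.7 102.6 139. ] yaw 89.7 tilt [ 0.014  0.014 -1.   ] j7 -0.37 w 86.8 F [-0.3  0.4  0.1]
shift now cm [-1.3  -0.21 10.08] turn -0.005
```

View pics/s5.png

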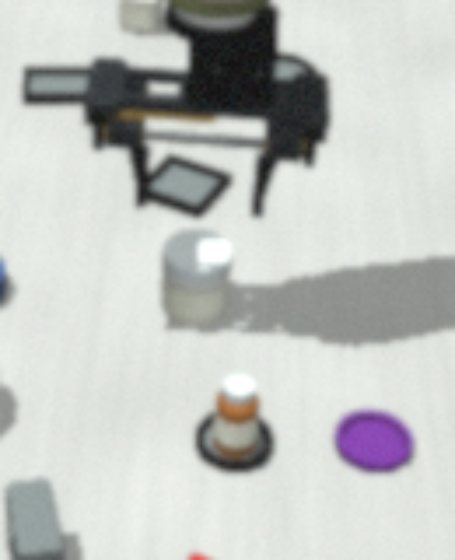

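The vial stands upright in the small holder at (235,440). The jar is at (197,278), almost under the gripper.

```bash
python3 -m jog '[[-0.8,-0.1,0,0,0],[-0.4,-0.1,0.5,0,0],[0,0,1.2,0,0],[0,0,1.2,0,0],[0,0,1.2,0,0],[0,0,1.2,0,0],[0,0,0.5,0,0],[0,0,0,0,0],[0,0,0,0,0],[0,0,0,0,0]]' ; python3 go.py 438 91 38 90
```

```text
time: 12.35
ee_pos: [0.4358, 0.0929, 0.0742]
eef_rot: [0.707, 0.707, 0.009, -0.001]
ft_force: [0.7, 0.7, 0.3]
width: 0.087
t 12.35 pos [435.8  92.9  74.2] yaw 90.0 tilt [ 0.015  0.011 -1.   ] j7 -0.41 w 87.0 F [0.7 0.7 0.3]
shift now cm [-0.24  0.18  3.61] turn -0.0
```

```bash
python3 -m jog '[[-0.2,0.1,0.5,0,0],[0,0,1,0,0],[0,0,1,0,0],[0,0,0.7,0,0],[0,0,0.3,0,0],[0,0,0.1,0,0],[0,0,0,0,0.2],[0,0,0,0,0.4],[0,0,0,0,0.5],[0,0,0,0,0.5]]' 20; python3 go.py 438 91 38 90
```

```text
time: 13.35
ee_pos: [0.4381, 0.0914, 0.0358]
eef_rot: [0.707, 0.707, 0.01, -0.001]
ft_force: [-0.1, -0.3, -0.0]
width: 0.0628
t 13.35 pos [438.1  91.4  35.8] yaw 90.0 tilt [ 0.015  0.013 -1.   ] j7 -0.47 w 62.8 F [-0.1 -0.3 -0. ]
shift now cm [-0.03 -0.01 -0.22] turn -0.001
```

```bash
python3 -m jog '[[0,0,0,0,0.5],[0,0,0,0,0.5],[0,0,0,0,0.5],[0,0,0,0,0.5],[0,0,-0.5,0,0.5],[0,0,-1,0,0.5],[0,0,-2,0,0.5],[0,0,-3,0,0.5],[0,0,-2,0,0.5],[0,0,-1,0,0.5]]' ; python3 go.py 365 -300 140 90
```

```text
time: 14.35
ee_pos: [0.4351, 0.0902, 0.1356]
eef_rot: [0.707, 0.707, 0.009, -0.002]
ft_force: [0.1, 0.6, -1.2]
width: 0.0596
t 14.35 pos [435.1  90.2 135.6] yaw 90.1 tilt [ 0.015  0.009 -1.   ] j7 -0.33 w 59.6 F [ 0.1  0.6 -1.2]
shift now cm [-39.    -7.03  -1.1 ] turn 0.001
```

```bash
python3 -m jog '[[-2,0,0,0,0.5],[-4,0,0,0,0.5],[-4.5,0,0,0,0.5],[-4.5,-0.5,0,0,0.5],[-4.5,-1,0,0,0.5],[-4.5,-1,0,0,0.5],[-4.5,-1.5,0,0,0.5],[-4,-1,0,0,0.5],[-3,-1,0,0,0.5],[-1.5,-1,0,0,0.5]]' ; python3 go.py 365 -300 70 90
```

```text
time: 15.35
ee_pos: [0.3655, -0.2906, 0.1331]
eef_rot: [0.704, 0.711, 0.012, 0.001]
ft_force: [0.0, 0.9, -1.7]
width: 0.0595
t 15.35 pos [ 365.5 -290.6  133.1] yaw 90.6 tilt [ 0.015  0.018 -1.   ] j7 0.58 w 59.5 F [ 0.   0.9 -1.7]
shift now cm [-1.04 -0.17  6.29] turn 0.01
```

```bash
python3 -m jog '[[-0.5,0,0,0,0.5],[-0.4,-0.1,1,0,0.5],[0,0,1.4,0,0.5],[0,0,1.4,0,0.5],[0,0,1.3,0,0.5],[0,0,0.8,0,0.5],[0,0,0.2,0,0.5],[0,0,0,0,0.5],[0,0,0,0,0.5],[0,0,0,0,0.5]]' ; python3 go.py 365 -300 39 90
```

```text
time: 16.35
ee_pos: [0.3679, -0.295, 0.0676]
eef_rot: [0.702, 0.712, 0.013, 0.0]
ft_force: [0.2, -0.3, -1.6]
width: 0.0592
t 16.35 pos [ 367.9 -295.    67.6] yaw 90.8 tilt [ 0.018  0.018 -1.   ] j7 0.56 w 59.2 F [ 0.2 -0.3 -1.6]
shift now cm [-0.55 -0.35  2.85] turn 0.015
```

```bash
python3 -m jog '[[-0.3,-0.2,0,0,0.5],[-0.2,-0.1,0.3,0,0.5],[0,0,0.6,0,0.5],[0,0,0.6,0,0.5],[0,0,0.5,0,0.5],[0,0,0.3,0,0.5],[0,0,0.2,0,0.5],[0,0,0.1,0,0.5],[0,0,0,0,0.5],[0,0,0,0,0.5]]' ; python3 go.py 365 -300 39 90
```

```text
time: 17.35
ee_pos: [0.3654, -0.3005, 0.0398]
eef_rot: [0.702, 0.712, 0.013, 0.001]
ft_force: [-0.9, -0.4, -2.0]
width: 0.0595
t 17.35 pos [ 365.4 -300.5   39.8] yaw 90.8 tilt [ 0.017  0.019 -1.   ] j7 0.56 w 59.5 F [-0.9 -0.4 -2. ]
shift now cm [ 0.05 -0.05  0.08] turn 0.014
```

```bash
python3 -m jog '[[0,0,0.1,0,0.5],[0,0,0.1,0,0.5],[0,0,0.1,0,0.5],[0,0,0.1,0,0.5],[0,0,0,0,0.5],[0,0,0,0,0.5],[0,0,0,0,0.5],[0,0,0,0,0.5],[0,0,0,0,0.5],[0,0,0,0,0.5]]' ; python3 go.py 365 -300 39 90
```

```text
time: 18.35
ee_pos: [0.366, -0.3009, 0.0392]
eef_rot: [0.702, 0.712, 0.012, 0.001]
ft_force: [0.0, -0.1, -1.7]
width: 0.0594
t 18.35 pos [ 366.  -300.9   39.2] yaw 90.8 tilt [ 0.015  0.019 -1.   ] j7 0.56 w 59.4 F [ 0.  -0.1 -1.7]
shift now cm [ 0.09 -0.1   0.02] turn 0.014
```

```bash
python3 -m jog '[[0,0,0.2,0,0.5],[0,0,0.2,0,0.5],[0,0,0.2,0,0.5],[0,0,0.2,0,0.5],[0,0,0.2,0,0.5],[0,0,0.1,0,0.5],[0,0,0.1,0,0.5],[0,0,0.1,0,0.5],[0,0,0.1,0,0.5],[0,0,0.1,0,0.5]]' ; python3 go.py 365 -300 39 90
```

```text
time: 19.35
ee_pos: [0.3672, -0.3024, 0.037]
eef_rot: [0.702, 0.712, 0.009, 0.001]
ft_force: [-6.0, 4.6, 15.6]
width: 0.0593
t 19.35 pos [ 367.2 -302.4   37. ] yaw 90.8 tilt [ 0.011  0.015 -1.   ] j7 0.55 w 59.3 F [-6.   4.6 15.6]
shift now cm [ 0.24 -0.21 -0.2 ] turn 0.014
```

```bash
python3 -m jog '[[0,0,-0.1,0,0.5],[0,0,0,0,0.3],[0,0,0,0,0.15],[0,0,0,0,0],[0,0,0,0,0],[0,0,-0.5,0,0],[0,0,-1.5,0,0],[0,0,-2.5,0,0],[0,0,-3,0,0],[0,0,-3,0,0]]' ; python3 go.py 522 -402 120 90
python3 - <<'E'
from h import *
c=snap('side');vis=cv2.convertScaleAbs(c['pixels'][:,:,::-1],alpha=1.6);v1=cv2.resize(vis[85:205,215:335],(480,480))
c=snap('top');np.save('top2.npy',c,allow_pickle=True);vis=cv2.convertScaleAbs(c['pixels'][:,:,::-1],alpha=1.6);v2=cv2.resize(vis[160:195,375:410],(300,300),interpolation=cv2.INTER_CUBIC);v2=np.vstack([v2,np.zeros((180,300,3),np.uint8)])
cv2.imwrite('pics/s6.png',np.hstack([v1,v2]))
E
```

```text
time: 20.35
ee_pos: [0.3639, -0.3019, 0.1439]
eef_rot: [0.702, 0.712, 0.009, -0.002]
ft_force: [0.3, -0.8, 0.2]
width: 0.0866
t 20.35 pos [ 363.9 -301.9  143.9] yaw 90.8 tilt [ 0.016  0.01  -1.   ] j7 0.6 w 86.6 F [ 0.3 -0.8  0.2]
shift now cm [-10.27  15.64   2.39] turn 0.014
```

View pics/s6.png

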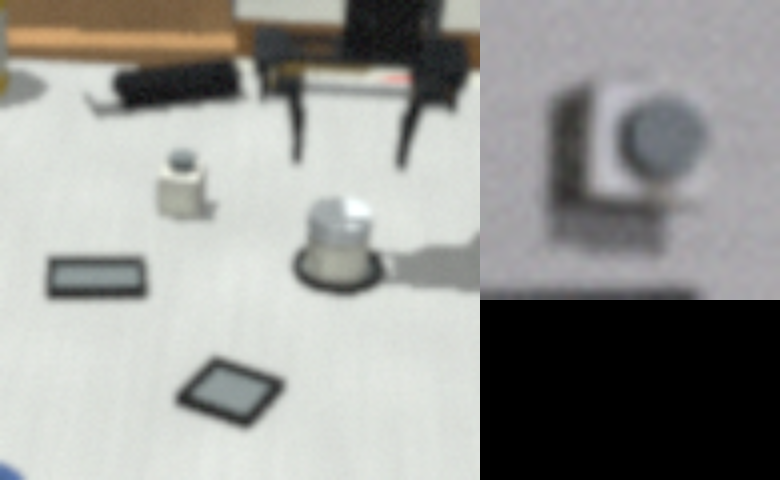

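The jar sits in the large holder at (340,268) and the bottle stands at (181,190). I'll measure the bottle's yaw from its dark-to-white edges in the top view.

Run:
```python
from h import *
a=np.load('top.npy',allow_pickle=True).item();b=np.load('top2.npy',allow_pickle=True).item()
g=(a['pixels'].astype(float).sum(2)+b['pixels'].astype(float).sum(2))/2
g=cv2.GaussianBlur(g,(3,3),0.7)
def cross(l,th=215):
    i=np.where((l[:-1]-th)*(l[1:]-th)<0)[0]
    return [k+(th-l[k])/(l[k+1]-l[k]) for k in i]
print(np.round(g[168:190,380:403:1]).astype(int)[::3])
L=[]
for v in range(172,181):
    x=[q for q in cross(g[v,383:392]) if g[v,383+int(q)]<g[v,384+int(q)]]
    if x: L.append((383+x[-1],v))
B=[]
for u in range(389,395):
    x=[q for q in cross(g[178:189,u]) if g[178+int(q),u]>g[179+int(q),u]]
    if x: B.append((u,178+x[0]))
for S in(L,B):
    print(np.round(S,1).tolist());P=np.array([ray(a,u,v,.047)[:2] for u,v in S])
    d=np.linalg.svd(P-P.mean(0))[2][0];print(np.round(P.mean(0)*1e3,1),np.degrees(np.arctan2(d[1],d[0])))
```

```text
[[308 308 307 308 305 300 295 290 290 296 300 300 296 295 299 307 312 310
  310 309 308 307 307]
 [303 299 279 241 200 170 161 189 255 315 338 331 311 288 274 262 258 262
  275 296 311 313 308]
 [302 291 250 183 129 113 133 194 268 310 287 221 179 190 206 209 210 211
  211 216 237 268 292]
 [299 288 247 181 133 127 150 209 282 314 277 195 150 170 198 209 210 209
  210 220 244 272 292]
 [299 285 242 174 123 111 136 207 285 328 330 299 248 200 175 177 192 217
  251 286 312 319 313]
 [295 276 232 172 129 118 125 146 169 182 191 197 198 190 183 192 217 246
  269 285 296 303 306]
 [295 287 258 217 191 187 185 183 180 179 180 179 179 178 179 195 232 274
  296 302 303 302 304]
 [295 293 289 283 280 275 264 251 244 243 241 242 242 241 235 238 261 288
  299 300 299 301 303]]
[[387.5, 172.0], [387.4, 173.0], [387.3, 174.0], [387.2, 175.0], [387.1, 176.0], [387.1, 177.0], [387.1, 178.0], [387.1, 179.0], [387.1, 180.0]]
[ 525.2 -382.4] 174.138107590864
[[389.0, 182.5], [390.0, 182.7], [391.0, 182.8], [392.0, 182.7], [393.0, 182.5], [394.0, 182.0]]
[ 505.2 -394.2] -85.62561916234887
```

Bottle yaw comes out at about -4° and its centre at about (523,-402). I'll use tool yaw 86 there and yaw 64.7 at the square holder.

```bash
python3 -m jog '[[-1,1.5,0,0.04,0],[-1.5,2.2,0,0.04,0],[-1.5,2.3,0,0,0],[-1.5,2.3,0,0,0],[-1.5,2.3,0,0,0],[-1.3,2,0,0,0],[-1,1.5,0.5,0,0],[0,0.5,0.5,0,0],[0,0,0,0,0],[0,0,0,0,0]]' ; python3 go.py 523 -402 38 86
```

```text
time: 21.45
ee_pos: [0.51, -0.4068, 0.1349]
eef_rot: [0.731, 0.682, 0.009, -0.0]
ft_force: [0.9, 0.2, 0.3]
width: 0.0873
t 21.45 pos [ 510.  -406.8  134.9] yaw 86.0 tilt [ 0.013  0.012 -1.   ] j7 0.46 w 87.3 F [0.9 0.2 0.3]
shift now cm [0.45 1.15 9.71] turn -0.0
```

```bash
python3 -m jog '[[0.3,0.7,0,0,0],[0.1,0.5,0.8,0,0],[0,0,1.4,0,0],[0,0,1.4,0,0],[0,0,1.4,0,0],[0,0,1.4,0,0],[0,0,1.2,0,0],[0,0,0.5,0,0],[0,0,0,0,0],[0,0,0,0,0]]' ; python3 go.py 523 -402 38 86
```

```text
time: 22.45
ee_pos: [0.5218, -0.4008, 0.0459]
eef_rot: [0.731, 0.682, 0.008, -0.001]
ft_force: [0.4, -0.1, 0.6]
width: 0.0872
t 22.45 pos [ 521.8 -400.8   45.9] yaw 86.0 tilt [ 0.014  0.009 -1.   ] j7 0.42 w 87.2 F [ 0.4 -0.1  0.6]
shift now cm [-0.13  0.12  0.79] turn -0.0
```

```bash
python3 -m jog '[[-0.1,0.1,0.4,0,0],[0,0,0.4,0,0],[0,0,0,0,0],[0,0,0,0,0.3],[0,0,0,0,0.5],[0,0,0,0,0.7],[0,0,0,0,0.7],[0,0,0,0,0.7],[0,0,0,0,0.7],[0,0,0,0,0.7]]' 15; python3 go.py 523 -402 38 86
```

```text
time: 23.45
ee_pos: [0.5241, -0.4028, 0.0398]
eef_rot: [0.732, 0.682, 0.009, 0.001]
ft_force: [0.2, 0.2, 1.1]
width: 0.0418
t 23.45 pos [ 524.1 -402.8   39.8] yaw 86.0 tilt [ 0.012  0.013 -1.   ] j7 0.42 w 41.8 F [0.2 0.2 1.1]
shift now cm [ 0.07 -0.12  0.18] turn -0.0
```

```bash
python3 -m jog '[[0,0,0,0,0.7],[0,0,0,0,0.7],[0,0,0,0,0.7],[0,0,-0.5,0,0.7],[0,0,-1,0,0.7],[0,0,-2,0,0.7],[0,0,-3,0,0.7],[0,0,-2,0,0.7],[0,0,-1,0,0.7],[0,0,0,0,0.7]]' ; python3 go.py 456.5 -81.5 130 64.7
```

```text
time: 24.45
ee_pos: [0.5223, -0.4036, 0.1407]
eef_rot: [0.731, 0.682, 0.009, 0.0]
ft_force: [-0.1, -0.6, -2.1]
width: 0.0417
t 24.45 pos [ 522.3 -403.6  140.7] yaw 86.0 tilt [ 0.012  0.012 -1.   ] j7 0.44 w 41.7 F [-0.1 -0.6 -2.1]
shift now cm [31.65 -8.84  1.36] turn 0.371
```

```bash
python3 -m jog '[[2,-0.5,0,0,0.7],[3.5,-1,0,0,0.7],[4,-1.1,0,0,0.7],[4,-1.1,0,0,0.7],[4,-1.1,0,0,0.7],[4,-1.1,0,0,0.7],[4,-1.1,0,0,0.7],[3,-0.8,0,0,0.7],[1.5,-0.5,0,0,0.7],[0,0,0,0,0.7]]' ; python3 go.py 456.5 -81.5 130 64.7
```

```text
time: 25.45
ee_pos: [0.4532, -0.0876, 0.1351]
eef_rot: [0.732, 0.681, 0.006, -0.004]
ft_force: [-1.1, -0.2, -1.1]
width: 0.0422
t 25.45 pos [453.2 -87.6 135.1] yaw 85.9 tilt [ 0.013  0.002 -1.   ] j7 -0.01 w 42.2 F [-1.1 -0.2 -1.1]
shift now cm [0.63 0.28 0.52] turn 0.369
```

```bash
python3 -m jog '[[0,0,0,0.07,0.7],[0,0,0,0.1,0.7],[0,0,0,0.1,0.7],[0,0,0,0.1,0.7],[0,0,0,0,0.7],[0,0,0,0,0.7],[0,0,0,0,0.7],[0,0,0,0,0.7],[0,0,0,0,0.7],[0,0,0,0,0.7]]' ; python3 go.py 456.5 -81.5 70 64.7
```

```text
time: 26.45
ee_pos: [0.4533, -0.097, 0.1326]
eef_rot: [0.849, 0.529, 0.004, -0.005]
ft_force: [0.1, 0.8, -1.3]
width: 0.0422
t 26.45 pos [453.3 -97.  132.6] yaw 63.8 tilt [ 0.011 -0.005 -1.   ] j7 -0.37 w 42.2 F [ 0.1  0.8 -1.3]
shift now cm [ 1.46 -0.36  6.28] turn -0.015
```

```bash
python3 -m jog '[[0.8,-0.2,0,-0.015,0.7],[0.6,-0.2,1,0,0.7],[0,0,1.3,0,0.7],[0,0,1.3,0,0.7],[0,0,1.3,0,0.7],[0,0,1,0,0.7],[0,0,0.3,0,0.7],[0,0,0,0,0.7],[0,0,0,0,0.7],[0,0,0,0,0.7]]' ; python3 go.py 456.5 -81.5 43 64.7;  python3 - <<'E'
from h import *
c=snap('side');vis=cv2.convertScaleAbs(c['pixels'][:,:,::-1],alpha=1.6);cv2.imwrite('pics/s7.png',cv2.resize(vis[130:230,210:330],None,fx=4,fy=4))
E
```

```text
time: 27.45
ee_pos: [0.4552, -0.0785, 0.0642]
eef_rot: [0.843, 0.537, 0.003, -0.006]
ft_force: [0.5, 0.4, -0.9]
width: 0.0417
t 27.45 pos [455.2 -78.5  64.2] yaw 65.0 tilt [ 0.012 -0.006 -1.   ] j7 -0.44 w 41.7 F [ 0.5  0.4 -0.9]
shift now cm [-0.24  0.26  2.12] turn 0.005
```

View pics/s7.png

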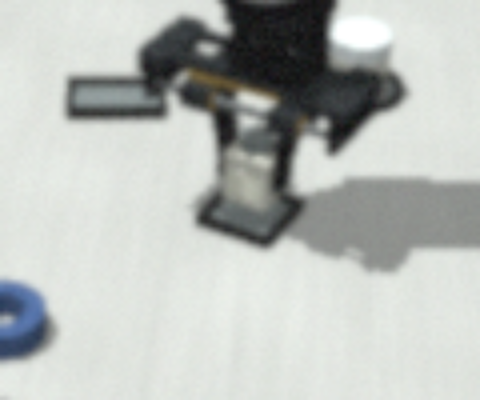

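The bottle hangs aligned over the square holder at (250,210). I'll correct and lower it until it touches.

```bash
python3 -m jog '[[-0.2,0.2,0,0,0.7],[0,0,0.4,0,0.7],[0,0,0.5,0,0.7],[0,0,0.5,0,0.7],[0,0,0.3,0,0.7],[0,0,0.2,0,0.7],[0,0,0.2,0,0.7],[0,0,0.2,0,0.7],[0,0,0.1,0,0.7],[0,0,0,0,0.7]]' ; python3 go.py 456.5 -81.5 43 64.7
```

```text
time: 28.5
ee_pos: [0.4573, -0.0815, 0.0412]
eef_rot: [0.844, 0.537, 0.003, -0.005]
ft_force: [-0.1, 0.7, -0.9]
width: 0.0418
t 28.5 pos [457.3 -81.5  41.2] yaw 65.0 tilt [ 0.011 -0.004 -1.   ] j7 -0.46 w 41.8 F [-0.1  0.7 -0.9]
shift now cm [-0.03 -0.07 -0.18] turn 0.004
```

```bash
python3 -m jog '[[0,0,0.2,0,0.7],[0,0,0.2,0,0.7],[0,0,0.2,0,0.7],[0,0,0.1,0,0.7],[0,0,0.1,0,0.7],[0,0,0.1,0,0.7],[0,0,0.1,0,0.7],[0,0,0,0,0.7],[0,0,0,0,0.7],[0,0,0,0,0.7]]' ; python3 go.py 456.5 -81.5 43 64.7
```

```text
time: 29.5
ee_pos: [0.458, -0.081, 0.0378]
eef_rot: [0.844, 0.537, 0.002, -0.004]
ft_force: [-0.4, -0.2, -0.0]
width: 0.0421
t 29.5 pos [458.  -81.   37.8] yaw 64.9 tilt [ 0.007 -0.004 -1.   ] j7 -0.47 w 42.1 F [-0.4 -0.2 -0. ]
shift now cm [-0.11 -0.11 -0.52] turn 0.004
```

```bash
python3 -m jog '[[0,0,0.2,0,0.7],[0,0,0.2,0,0.7],[0,0,0.1,0,0.7],[0,0,0.1,0,0.7],[0,0,0,0,0.7],[0,0,0,0,0.7],[0,0,0,0,0.7],[0,0,0,0,0.7],[0,0,0,0,0.7],[0,0,0,0,0.7]]' ; python3 go.py 456.5 -81.5 43 64.7;  python3 - <<'E'
from h import *
c=snap('side');vis=cv2.convertScaleAbs(c['pixels'][:,:,::-1],alpha=1.6);cv2.imwrite('pics/s8.png',cv2.resize(vis[150:210,240:310],None,fx=7,fy=7,interpolation=cv2.INTER_CUBIC))
E
```

```text
time: 30.5
ee_pos: [0.4583, -0.0808, 0.0351]
eef_rot: [0.844, 0.537, 0.001, -0.004]
ft_force: [-1.5, 0.1, 3.2]
width: 0.042
t 30.5 pos [458.3 -80.8  35.1] yaw 64.9 tilt [ 0.005 -0.005 -1.   ] j7 -0.47 w 42.0 F [-1.5  0.1  3.2]
shift now cm [-0.14 -0.14 -0.79] turn 0.003
```

View pics/s8.png

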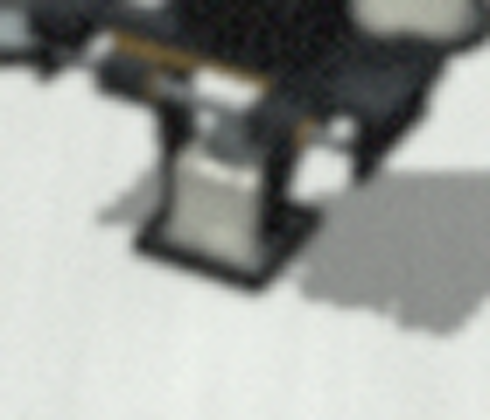

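The bottle is inside the recess and Fz rose to +3 N, so it's on the floor. Release.

```bash
python3 -m jog '[[0,0,0,0,0.4],[0,0,0,0,0.2],[0,0,0,0,0],[0,0,0,0,0],[0,0,0,0,0],[0,0,-0.5,0,0],[0,0,-1.5,0,0],[0,0,-2.5,0,0],[0,0,-3,0,0],[0,0,-3,0,0]]' ; python3 go.py 537 400 140 105
```

```text
time: 31.55
ee_pos: [0.4558, -0.0807, 0.1403]
eef_rot: [0.844, 0.537, -0.002, -0.007]
ft_force: [1.1, -0.2, 0.0]
width: 0.0867
t 31.55 pos [455.8 -80.7 140.3] yaw 64.9 tilt [ 0.005 -0.013 -1.   ] j7 -0.39 w 86.7 F [ 1.1 -0.2  0. ]
shift now cm [ 46.99 -12.99   0.44] turn -0.699
```

```bash
python3 -m jog '[[2.5,-0.7,0,0,0],[4.5,-1.3,0,0,0],[4.7,-1.3,0,0,0],[4.7,-1.3,0,0,0],[4.7,-1.3,0,0,0],[4.7,-1.3,0,0,0],[4.7,-1.3,0,0,0],[4.7,-1.3,0,0,0],[4,-1.2,0,0,0],[2.5,-0.6,0,0,0]]' ; python3 go.py 537 401 140 105
```

```text
time: 32.55
ee_pos: [0.5356, 0.354, 0.153]
eef_rot: [0.848, 0.531, 0.003, -0.002]
ft_force: [-0.3, 0.3, -0.1]
width: 0.0873
t 32.55 pos [535.6 354.  153. ] yaw 64.1 tilt [ 0.008  0.    -1.   ] j7 -1.32 w 87.3 F [-0.3  0.3 -0.1]
shift now cm [ 4.28 -1.93  1.33] turn -0.714
```

```bash
python3 -m jog '[[0,0,0,-0.1,0],[0,0,0,-0.12,0],[0,0,0,-0.12,0],[0,0,0,-0.12,0],[0,0,0,-0.12,0],[0,0,0,-0.1,0],[0,0,0,-0.02,0],[0,0,0,0,0],[0,0,0,0,0],[0,0,0,0,0]]' ; python3 go.py 537 401 38 105
python3 - <<'E'
from h import *
c=snap('side');vis=cv2.convertScaleAbs(c['pixels'][:,:,::-1],alpha=1.6)
a=cv2.resize(vis[170:320,180:300],None,fx=3.3,fy=3.3,interpolation=cv2.INTER_CUBIC)
cv2.imwrite('pics/s9.png',a)
E
```

```text
time: 33.55
ee_pos: [0.5334, 0.3603, 0.1546]
eef_rot: [0.603, 0.798, 0.004, -0.002]
ft_force: [-0.3, -0.1, 0.8]
width: 0.0868
t 33.55 pos [533.4 360.3 154.6] yaw 105.9 tilt [ 0.009  0.004 -1.   ] j7 -0.65 w 86.8 F [-0.3 -0.1  0.8]
shift now cm [ 3.71  1.41 11.69] turn 0.015
```

View pics/s9.png

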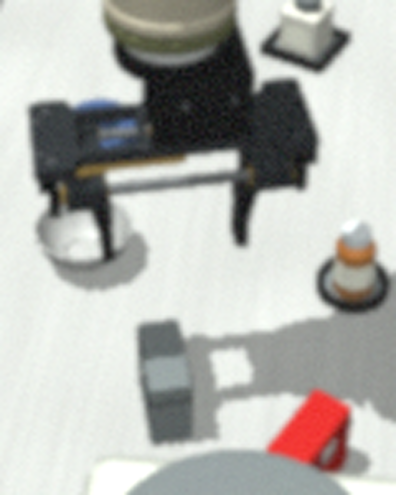

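Bottle seated at (305,35), vial at (353,270). The case is at (165,380), and I'll refine its centre from its side-view top-face corners.

Run:
```python
from h import *
s=np.load('side.npy',allow_pickle=True).item()
P=np.array([ray(s,*q,.062)[:2]*1e3 for q in((221.9,267.9),(234.2,267.2),(237.4,287.2),(225.4,290.7))]);print(P.round(),P.mean(0))
t=np.load('top.npy',allow_pickle=True).item()
P=np.array([ray(t,107+(x-588)/4.9-.5,158+y/4.9-.5,.062)[:2]*1e3 for x,y in((618,88),(722,58),(735,112),(630,138))]);print(P.round(),P.mean(0))
```

```text
[[557. 378.]
 [527. 372.]
 [512. 434.]
 [538. 447.]] [533.53755053 407.60526582]
[[542. 434.]
 [559. 371.]
 [526. 363.]
 [511. 426.]] [534.52894377 398.81326593]
```

```bash
python3 -m jog '[[1.5,0.3,0,0.015,0],[1.5,0.5,0,0,0],[0.8,0.4,0.5,0,0],[0,0,1.2,0,0],[0,0,1.2,0,0],[0,0,1.2,0,0],[0,0,1,0,0],[0,0,0.3,0,0],[0,0,0,0,0],[0,0,0,0,0]]' ; python3 go.py 535 403 38 105
```

```text
time: 34.6
ee_pos: [0.5358, 0.3978, 0.0941]
eef_rot: [0.612, 0.791, 0.002, -0.002]
ft_force: [0.0, 0.2, -0.5]
width: 0.0869
t 34.6 pos [535.8 397.8  94.1] yaw 104.6 tilt [ 0.005  0.001 -1.   ] j7 -0.75 w 86.9 F [ 0.   0.2 -0.5]
shift now cm [0.49 0.05 5.62] turn -0.007
```

```bash
python3 -m jog '[[0.4,0,0.5,0,0],[0.1,0,1.3,0,0],[0,0,1.3,0,0],[0,0,1.3,0,0],[0,0,1,0,0],[0,0,0.5,0,0],[0,0,0,0,0],[0,0,0,0,0.2],[0,0,0,0,0.5],[0,0,0,0,0.7]]' 15; python3 go.py 535 403 38 105
```

```text
time: 35.6
ee_pos: [0.5347, 0.4038, 0.0306]
eef_rot: [0.612, 0.791, 0.003, -0.002]
ft_force: [-0.1, 0.2, 0.7]
width: 0.0706
t 35.6 pos [534.7 403.8  30.6] yaw 104.6 tilt [ 0.006  0.002 -1.   ] j7 -0.78 w 70.6 F [-0.1  0.2  0.7]
shift now cm [-0.08  0.01 -0.74] turn -0.007
```

```bash
python3 -m jog '[[0,0,0,0,0.8],[0,0,0,0,0.8],[0,0,0,0,0.8],[0,0,0,0,0.8],[0,0,0,0,0.8],[0,0,0,0,0.8],[0,0,0,0,0.8],[0,0,0,0,0.8],[0,0,0,0,0.8],[0,0,0,0,0.8]]' 20; python3 go.py 535 403 38 105
```

```text
time: 36.6
ee_pos: [0.5354, 0.4042, 0.0319]
eef_rot: [0.612, 0.791, 0.004, -0.001]
ft_force: [0.6, 0.6, -0.4]
width: 0.0325
t 36.6 pos [535.4 404.2  31.9] yaw 104.6 tilt [ 0.007  0.004 -1.   ] j7 -0.78 w 32.5 F [ 0.6  0.6 -0.4]
shift now cm [-0.1  -0.06 -0.61] turn -0.008
```

The grip is about 6 mm low and the tips would come close to the rim, so I'll regrip higher.

```bash
python3 -m jog '[[0,0,0,0,0.5],[0,0,0,0,0.5],[0,0,-0.4,0,0.5],[0,0,-0.3,0,0.5],[0,0,0,0,0.5],[0,0,0,0,0.8],[0,0,0,0,0.8],[0,0,0,0,0.8],[0,0,0,0,0.8],[0,0,0,0,0.8]]' 20; python3 go.py 535 403 38 105
```

```text
time: 37.6
ee_pos: [0.5354, 0.4042, 0.0398]
eef_rot: [0.612, 0.791, 0.004, -0.001]
ft_force: [-0.6, 0.1, 1.4]
width: 0.0324
t 37.6 pos [535.4 404.2  39.8] yaw 104.6 tilt [ 0.007  0.004 -1.   ] j7 -0.78 w 32.4 F [-0.6  0.1  1.4]
shift now cm [-0.11 -0.07  0.18] turn -0.008
```

```bash
python3 -m jog '[[0,0,0,0,0.8],[0,0,0,0,0.8],[0,0,-0.5,0,0.8],[0,0,-1,0,0.8],[0,0,-2,0,0.8],[0,0,-3,0,0.8],[0,0,-3,0,0.8],[0,0,-1,0,0.8],[0,0,0,0,0.8],[0,0,0,0,0.8]]' ; python3 go.py 592 -253 140 7.6
```

```text
time: 38.6
ee_pos: [0.5343, 0.403, 0.1502]
eef_rot: [0.611, 0.791, 0.003, -0.002]
ft_force: [1.3, -0.7, -0.4]
width: 0.0321
t 38.6 pos [534.3 403.  150.2] yaw 104.6 tilt [ 0.006  0.003 -1.   ] j7 -0.73 w 32.1 F [ 1.3 -0.7 -0.4]
shift now cm [-64.94 -10.96   0.58] turn 1.693
```

```bash
python3 -m jog '[[-2,-0.3,0,0,0.8],[-4,-0.7,0,0,0.8],[-4.6,-0.8,0,0,0.8],[-4.6,-0.8,0,0,0.8],[-4.6,-0.8,0,0,0.8],[-4.6,-0.8,0,0,0.8],[-4.6,-0.8,0,0,0.8],[-4.6,-0.8,0,0,0.8],[-4.6,-0.8,0,0,0.8],[-4.6,-0.8,0,0,0.8]]' ; python3 go.py 592 -253 140 7.6
```

```text
time: 39.6
ee_pos: [0.564, -0.0401, 0.1319]
eef_rot: [0.606, 0.795, -0.002, -0.01]
ft_force: [1.8, 0.2, -0.2]
width: 0.032
t 39.6 pos [564.  -40.1 131.9] yaw 105.3 tilt [ 0.012 -0.016 -1.   ] j7 0.05 w 32.0 F [ 1.8  0.2 -0.2]
shift now cm [-21.26  -2.94  -1.03] turn 1.706
```

```bash
python3 -m jog '[[-4,-0.7,0,0,0.8],[-4,-0.7,0,0,0.8],[-4,-0.7,0,0,0.8],[-3,-0.5,0,0,0.8],[-2,-0.3,0,0,0.8],[-1,0,0,0.06,0.8],[0,0,0,0.13,0.8],[0,0,0,0.13,0.8],[0,0,0,0.13,0.8],[0,0,0,0.13,0.8]]' ; python3 go.py 592 -253 140 7.6
```

```text
time: 40.6
ee_pos: [0.5724, -0.241, 0.1121]
eef_rot: [0.819, 0.574, -0.013, -0.017]
ft_force: [-0.5, 0.1, -0.7]
width: 0.0321
t 40.6 pos [ 572.4 -241.   112.1] yaw 70.1 tilt [-0.002 -0.043 -0.999] j7 -0.2 w 32.1 F [-0.5  0.1 -0.7]
shift now cm [-0.47  2.13 -2.88] turn 1.09
```

```bash
python3 -m jog '[[0,0,0,0.13,0.8],[0,0,0,0.13,0.8],[0,0,0,0.13,0.8],[0,0,0,0.13,0.8],[0,0,0,0.13,0.8],[0,0,0,0.13,0.8],[0,0,0,0.13,0.8],[0,0,0,0.06,0.8],[0,0,0,0,0.8],[0,0,0,0,0.8]]' ; python3 go.py 592 -253 140 7.6
```

```text
time: 41.6
ee_pos: [0.5636, -0.2391, 0.0953]
eef_rot: [0.994, 0.104, -0.031, -0.013]
ft_force: [-0.3, 0.1, -0.6]
width: 0.0324
t 41.6 pos [ 563.6 -239.1   95.3] yaw 12.0 tilt [-0.059 -0.033 -0.998] j7 -1.15 w 32.4 F [-0.3  0.1 -0.6]
shift now cm [ 2.22  1.8  -4.67] turn 0.077
```

The tool has picked up some tilt (about 0.067 rad) during the turn. I'll raise it and see how the tilt responds.

```bash
python3 -m jog '[[0.5,0.5,-1,0,0.8],[0.7,0.5,-1.5,0,0.8],[0.7,0.5,-1.5,0,0.8],[0.3,0.3,-1,0,0.8],[0,0,0,0,0.8],[0,0,0,0,0.8],[0,0,0,0,0.8],[0,0,0,0,0.8],[0,0,0,0,0.8],[0,0,0,0,0.8]]' ; python3 go.py 592 -253 140 7.6
```

```text
time: 42.6
ee_pos: [0.5918, -0.2543, 0.1434]
eef_rot: [0.994, 0.108, -0.033, -0.015]
ft_force: [0.0, -0.7, -1.0]
width: 0.032
t 42.6 pos [ 591.8 -254.3  143.4] yaw 12.4 tilt [-0.063 -0.036 -0.997] j7 -1.13 w 32.0 F [ 0.  -0.7 -1. ]
shift now cm [ 0.06 -0.11  0.34] turn 0.085
```

The tilt persists: fingers lean outward (+x) by 0.07 rad, and it grew during the positive turn. I'll test whether a negative turn undoes it. Yaw 187.6 also suits the holder.

```bash
python3 -m jog '[[0,0,0,-0.13,0.8],[0,0,0,-0.13,0.8],[0,0,0,-0.13,0.8],[0,0,0,-0.13,0.8],[0,0,0,-0.13,0.8],[0,0,0,-0.13,0.8],[0,0,0,-0.13,0.8],[0,0,0,-0.06,0.8],[0,0,0,0,0.8],[0,0,0,0,0.8]]' ; python3 go.py 592 -253 140 187.6
cat >> go.py <<'E'
print('tool z horizontal',np.round(R[:2,2],3))
E
```

```text
time: 43.6
ee_pos: [0.5904, -0.2538, 0.1417]
eef_rot: [0.818, 0.574, -0.023, -0.03]
ft_force: [1.2, -0.7, -1.4]
width: 0.032
t 43.6 pos [ 590.4 -253.8  141.7] yaw 70.2 tilt [-0.003 -0.075 -0.997] j7 -0.18 w 32.0 F [ 1.2 -0.7 -1.4]
shift now cm [0.13 0.14 0.16] turn -2.05
```

The negative turn leaves the tilt unchanged, so I'll go on to yaw 187.6. Lowering onto the floor will level the case within the pads, and I'll aim the tilted underside at the recess centre.

```bash
python3 -m jog '[[0,0,0,-0.13,0.8],[0,0,0,-0.13,0.8],[0,0,0,-0.13,0.8],[0,0,0,-0.13,0.8],[0,0,0,-0.13,0.8],[0,0,0,-0.13,0.8],[0,0,0,-0.13,0.8],[0,0,0,-0.13,0.8],[0,0,0,-0.13,0.8],[0,0,0,-0.1,0.8]]' ; python3 go.py 590 -252 70 187.6
```

```text
time: 44.6
ee_pos: [0.59, -0.2536, 0.1414]
eef_rot: [0.304, 0.952, -0.001, -0.038]
ft_force: [0.4, 0.2, -0.5]
width: 0.0322
t 44.6 pos [ 590.  -253.6  141.4] yaw 144.6 tilt [ 0.072 -0.025 -0.997] j7 1.03 w 32.2 F [ 0.4  0.2 -0.5]
shift now cm [-0.42  0.31  7.12] turn -0.751
tool z horizontal [-0.073  0.021]
```

```bash
python3 -m jog '[[0,0,0,-0.13,0.8],[0,0,0,-0.13,0.8],[0,0,0,-0.13,0.8],[0,0,0,-0.13,0.8],[0,0,0,-0.1,0.8],[0,0,0,-0.05,0.8],[0,0,0,0,0.8],[0,0,0,0,0.8],[0,0,0,0,0.8],[0,0,0,0,0.8]]' ; python3 go.py 590 -252 70 187.6
```

```text
time: 45.6
ee_pos: [0.5895, -0.2542, 0.1407]
eef_rot: [-0.031, 0.999, 0.011, -0.037]
ft_force: [-0.9, -0.1, -0.5]
width: 0.0325
t 45.6 pos [ 589.5 -254.2  140.7] yaw -176.4 tilt [ 0.074  0.024 -0.997] j7 1.66 w 32.5 F [-0.9 -0.1 -0.5]
shift now cm [-0.58  0.04  7.05] turn -0.069
tool z horizontal [-0.075  0.02 ]
```

```bash
python3 -m jog '[[-0.5,0,0,-0.069,0.8],[-0.5,0,1,0,0.8],[0,0,1.2,0,0.8],[0,0,1.2,0,0.8],[0,0,1.2,0,0.8],[0,0,0.9,0,0.8],[0,0,0.3,0,0.8],[0,0,0,0,0.8],[0,0,0,0,0.8],[0,0,0,0,0.8]]' ; python3 go.py 595 -254 44 187.6
```

```text
time: 46.6
ee_pos: [0.5939, -0.2518, 0.0757]
eef_rot: [-0.062, 0.997, 0.012, -0.038]
ft_force: [-0.3, 0.4, -1.5]
width: 0.0322
t 46.6 pos [ 593.9 -251.8   75.7] yaw -172.8 tilt [ 0.074  0.029 -0.997] j7 1.68 w 32.2 F [-0.3  0.4 -1.5]
shift now cm [-0.32 -0.33  3.14] turn -0.007
tool z horizontal [-0.077  0.02 ]
```

```bash
python3 -m jog '[[-0.2,-0.2,0.3,0,0.8],[-0.1,-0.1,0.5,0,0.8],[0,0,0.5,0,0.8],[0,0,0.3,0,0.8],[0,0,0.1,0,0.8],[0,0,0,0,0.8],[0,0,0,0,0.8],[0,0,0,0,0.8],[0,0,0,0,0.8],[0,0,0,0,0.8]]' ; python3 go.py 595 -254 44 187.6
python3 - <<'E'
from h import *
c=snap('side');vis=cv2.convertScaleAbs(c['pixels'][:,:,::-1],alpha=1.6);cv2.imwrite('pics/s10.png',cv2.resize(vis[100:175,200:290],None,fx=6,fy=6,interpolation=cv2.INTER_CUBIC))
E
```

```text
time: 47.6
ee_pos: [0.5968, -0.2545, 0.0581]
eef_rot: [-0.062, 0.997, 0.012, -0.037]
ft_force: [0.8, -0.4, -0.7]
width: 0.0321
t 47.6 pos [ 596.8 -254.5   58.1] yaw -172.8 tilt [ 0.072  0.028 -0.997] j7 1.68 w 32.1 F [ 0.8 -0.4 -0.7]
shift now cm [0.07 0.03 1.42] turn -0.007
tool z horizontal [-0.075  0.019]
```

View pics/s10.png

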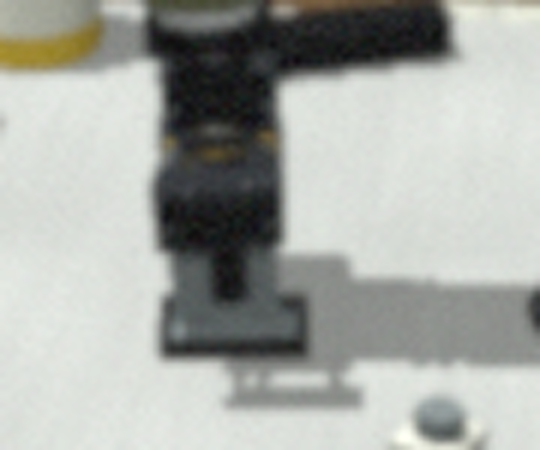

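The case is over the recess at (232,320), with its underside about 2 mm off centre against 8 mm clearance. Lowering it.

```bash
python3 -m jog '[[0.1,0,0.3,0,0.8],[0,0,0.3,0,0.8],[0,0,0.3,0,0.8],[0,0,0.2,0,0.8],[0,0,0.2,0,0.8],[0,0,0.1,0,0.8],[0,0,0,0,0.8],[0,0,0,0,0.8],[0,0,0,0,0.8],[0,0,0,0,0.8]]' ; python3 go.py 595 -254 44 187.6
```

```text
time: 48.65
ee_pos: [0.5952, -0.2541, 0.0447]
eef_rot: [-0.062, 0.997, 0.012, -0.037]
ft_force: [-1.1, 1.0, 0.8]
width: 0.0317
t 48.65 pos [ 595.2 -254.1   44.7] yaw -172.8 tilt [ 0.072  0.028 -0.997] j7 1.67 w 31.7 F [-1.1  1.   0.8]
shift now cm [0.01 0.01 0.07] turn -0.007
tool z horizontal [-0.074  0.019]
```

```bash
python3 -m jog '[[0,0,0.2,0,0.8],[0,0,0.2,0,0.8],[0,0,0.1,0,0.8],[0,0,0.1,0,0.8],[0,0,0.1,0,0.8],[0,0,0.1,0,0.8],[0,0,0.1,0,0.8],[0,0,0,0,0.8],[0,0,0,0,0.8],[0,0,0,0,0.8]]' 8; python3 go.py 595 -254 44 187.6
```

```text
time: 49.65
ee_pos: [0.5951, -0.2539, 0.0411]
eef_rot: [-0.062, 0.997, 0.01, -0.036]
ft_force: [-0.8, -0.1, 2.3]
width: 0.0321
t 49.65 pos [ 595.1 -253.9   41.1] yaw -172.8 tilt [ 0.071  0.025 -0.997] j7 1.67 w 32.1 F [-0.8 -0.1  2.3]
shift now cm [ 0.04 -0.   -0.29] turn -0.007
tool z horizontal [-0.074  0.016]
```

```bash
python3 -m jog '[[0,0,0.1,0,0.8],[0,0,0.1,0,0.8],[0,0,0,0,0.8],[0,0,0,0,0.8],[0,0,0,0,0.6],[0,0,0,0,0.55],[0,0,0,0,0.5],[0,0,0,0,0.3],[0,0,0,0,0.1],[0,0,0,0,0]]' 3; python3 go.py 595 -254 44 187.6
```

```text
time: 50.65
ee_pos: [0.5947, -0.2539, 0.0381]
eef_rot: [-0.062, 0.997, 0.011, -0.037]
ft_force: [-0.9, -0.0, -0.4]
width: 0.0599
t 50.65 pos [ 594.7 -253.9   38.1] yaw -172.8 tilt [ 0.072  0.026 -0.997] j7 1.67 w 59.9 F [-0.9 -0.  -0.4]
shift now cm [ 0.02 -0.   -0.59] turn -0.007
tool z horizontal [-0.074  0.016]
```

```bash
python3 -m jog '[[0,0,0,0,0],[0,0,0,0,0],[0,0,-0.5,0,0],[0,0,-1.5,0,0],[0.1,0,-2.5,0,0],[0.1,0,-3,0,0],[0.1,0,-4,0,0],[0,0,-4,0,0],[0,0,-3,0,0],[0,0,-1,0,0]]' ; python3 go.py 595 -254 44 187.6
python3 - <<'E'
from h import *
a=[]
for n in('side','top'):
    c=snap(n);np.save(n+'F.npy',c,allow_pickle=True);vis=cv2.convertScaleAbs(c['pixels'][:,:,::-1],alpha=1.6)
    b=vis[100:320,190:330] if n=='side' else vis[100:270,100:425]
    a.append(b)
s=cv2.resize(a[0],None,fx=2.7,fy=2.7);t=cv2.resize(a[1],(420,220));t=np.vstack([t,np.zeros((s.shape[0]-220,420,3),np.uint8)])
cv2.imwrite('pics/s11.png',np.hstack([s,t]))
E
```

```text
time: 51.65
ee_pos: [0.6063, -0.2563, 0.2464]
eef_rot: [-0.063, 0.997, 0.011, -0.036]
ft_force: [0.5, 0.3, -0.4]
width: 0.0871
t 51.65 pos [ 606.3 -256.3  246.4] yaw -172.7 tilt [ 0.07   0.027 -0.997] j7 1.75 w 87.1 F [ 0.5  0.3 -0.4]
shift now cm [-0.34 -0.17 20.27] turn -0.005
tool z horizontal [-0.073  0.018]
```

View pics/s11.png

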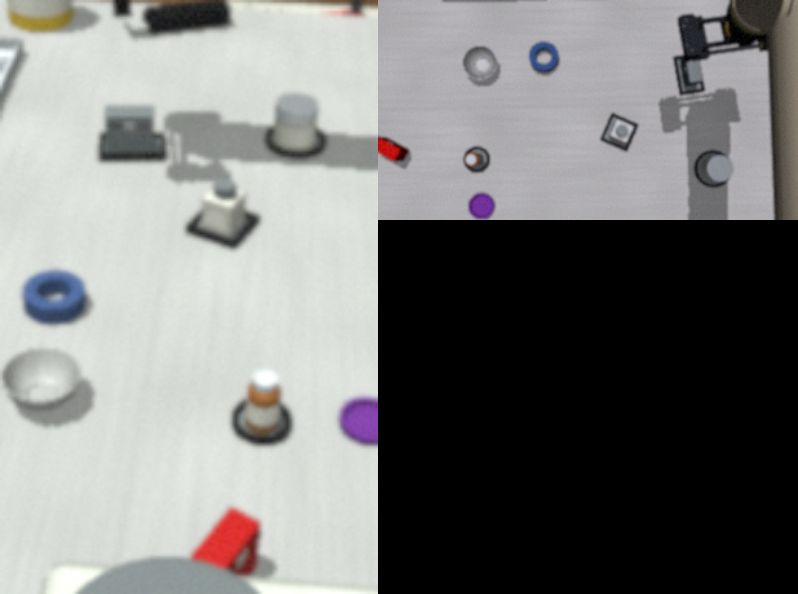

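All four stand upright in their holders: case (131,133), jar (296,125), bottle (223,210), vial (264,405). One last check: a close crop for seating, and whether the bystanders moved.

Run:
```python
from h import *
s0=np.load('side.npy',allow_pickle=True).item();s=np.load('sideF.npy',allow_pickle=True).item()
for n,(u,v,w,h) in dict(bowl=(188,226,36,30),tape=(196,198,30,24)).items():
    t=s0['pixels'][v:v+h,u:u+w];R=s['pixels'][v-5:v+h+5,u-5:u+w+5];m=cv2.matchTemplate(R,t,cv2.TM_CCOEFF_NORMED);_,b,_,l=cv2.minMaxLoc(m);print(n,round(b,3),l[0]-5,l[1]-5)
for n,x,y in(('case',592,-253),('bottle',456,-82),('jar',365,-300),('vial',399,258)): print(n,'top centre expected px (crop)',(np.array(proj(s,[x/1e3,y/1e3,.065]))-[220,130])*6.5)
vis=cv2.convertScaleAbs(s['pixels'][:,:,::-1],alpha=1.7)
cv2.imwrite('pics/s12.png',cv2.resize(vis[130:195,220:318],None,fx=6.5,fy=6.5,interpolation=cv2.INTER_CUBIC))
```

```text
bowl 0.998 0 0
tape 0.999 0 0
case top centre expected px (crop) [120.08589934  64.08110619]
bottle top centre expected px (crop) [342.93412529 243.11429131]
jar top centre expected px (crop) [519.50948781  47.65691852]
vial top centre expected px (crop) [438.32266528 703.84738058]
```

View pics/s12.png

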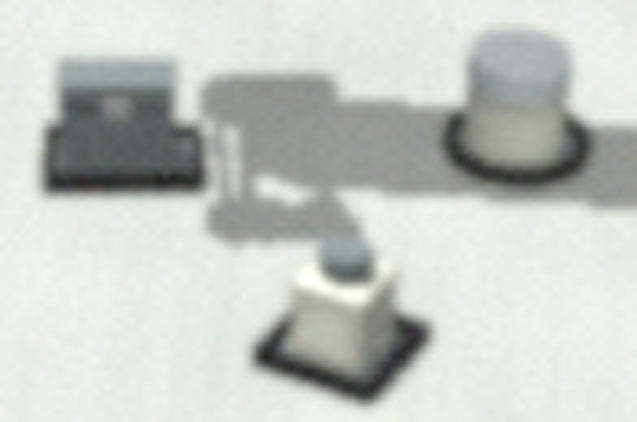

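The case's top is level at (118,72) against an expected (120,64). The jar and bottle are seated, and the bowl and tape haven't moved. Handing in.

```bash
python3 -c "from bench import r; print(r.close_job())"
```

```text
the job is handed in; nothing more can be done
None
```

All four containers (vial, jar, bottle, case) are upright in their matching black holders, and the job is handed in at about 52 s of the 112 s allowed. Each one was lowered until the force reading rose, then released.

- **Seating:** The last pictures show all four inside their rims and level. The measured tops I compared agree with full seating to about one pixel (roughly 3 mm). The close crop did not include the vial, which I checked only in the wider view.
- **Bowl and tape:** Both matched their starting image with zero pixel shift. The tape and bowl were compared in the side view only.
- **Case:** The tool picked up about 4° of tilt before the case was placed, and jogging could not remove it. I pressed the case lightly onto the holder floor with a weak grip so it levelled before release. The last picture shows it standing level.
- **Bottle:** It met the floor about 5–8 mm lower than the recorded grip height implied. The likely cause is arm sag or slip in the grip. I checked it in the picture before releasing.
- **Jar:** It was pressed onto the floor with up to about 16 N, the highest force I saw in any reading.

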